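# Load and fire the bench impact rig

## Robot

A 6-joint arm with a two-finger parallel gripper is mounted at the origin on a cart in front of the work surface, level with it; the furniture and walls round the work are solid. World frame = base frame: x ahead of the robot, y to its left, z up, the work surface at z = 0. Lengths are in mm, angles in rad, forces in N, time in s.
With the tool pointing down it reaches from about 350 to 850 mm from the base axis. Payload 8.1 kg.
Tool frame: the origin (TCP) lies at the very end of the fingers, on their centre line; the grasp point (between the pads) lies 19 mm behind it; z points along the fingers, x is the direction in which the jaws open and shut, and the axes are right-handed (so a half turn about z gives the same grasp; the last joint's range is limited). The gripper opens to 85 mm and grips with 20 to 120 N. Pads are 22 mm wide; open, the fingers measure 114 mm over their backs; the gripper's body (76 mm by 85 mm) begins 54 mm behind the grasp point. The pads swing forward as they close: fully open they stand 13 mm farther back than shut.
Start: joints at [1.173, 0.13, 1.488, -0, 1.523, -0.085], TCP at [184.613, 570.897, 231.292] pointing down, gripper open.
Joint ranges: [-2.96, 2.96], [-0.89, 2.26], [0.02, 2.5], [-1.34, 4.48], [0, 2.73], [-2.66, 2.66]. Speed limits (rad/s): [2.39, 2.39, 2.79, 3.14, 3.14, 3.14].

## Interface

Orientations are given as a 3x3 rotation matrix whose columns are the frame's x, y, z axes.
In Python, from plant import sensors, cams, job gives the robot as it stands.
- The arm moves only by the tool send_rows, never from a script. Its argument "moves" is a list of rows, each a list of 3 entries, a list of its own where there are three numbers: the shift along the world's x, y, z in mm, then the turn, a rotation vector about the world's x, y, z in rad, then the finger opening in mm, from 0 to 85.4. A call has 1 to 12 rows; each row shifts and turns the pose as measured when the row begins; what a row does not reach is not made up. A row lasts 1/10 s, in which the tool goes at most 50 mm and 8.59 degrees, less where a joint would pass 70% of its speed; a pose out of reach is approached as far as the arm can. A call is refused whole if a number of a shift passes 50 or a number of a turn 0.15, either way. A call with a gripper value outside its range is refused whole. The fingers move at their own pace and stop on an object; the grip force is fixed at half the most. Time passes only in rows, so rows that do not move let the fingers close. It gives the time, the measured TCP pose, the force and the opening at its end, in the units of the state.
- sensors.get_obs(): the state, without advancing time (a new reading comes with each control period).
- cams.get_image(name): name is "scene" or "top" or "wrist"; returns a dict with "frame" (384x512x3 uint8, red, green, blue), "range_z" (384x512 float32, mm along the optical axis (not along the pixel's ray), 0 where there is no reading), "vfov" (degrees; the focal length in pixels is half the picture's height over the tangent of half this angle, whatever the lens; pixels are square), "cx", "cy" (the principal point, pixels), "dist_coeffs" ([k1, k2, p1, p2, k3] as OpenCV has them; the pictures are not rectified), "R" (3x3) and "t" (3): a world point X has camera coordinates R X + t. Camera axes: x right, y down, z forward; pixel columns grow to the right and rows downward; lengths in mm; the calibration is good to about 2 mm. A picture is of the moment at which its call begins.
- job.finish_job(): hands the job in, once; it reports no verdict.
The state is a dict: "clock": time; "joint_positions": joint angles; "dq": joint speeds; "tau": joint torques, N m; "tcp_pos": TCP position; "orientation": TCP orientation; "wrist_force": force on the tool from outside, world axes, zero at the start; "ft_torque": the same for the moment, N m; "grip_width": opening from 0.0 (shut) to 1.0 (fully open).
Only numpy, scipy, OpenCV 4.12 (cv2) and the standard library are available. Lean on these libraries where they do the work, as an engineer would, in place of code of your own. Each camera call takes 0.05 s, during which the arm holds its last target. There are 200 camera calls.

## Task

Get the bench impact rig ready and fire it once on the test block. First draw the sprung striker arm back by its handle until the trigger's sear catches and the arm stays back by itself; then take the test block out of its channel holder and set it fully home, upright, in the rig's keyed pocket with its rib in the slot; then, with the hand off the block, press the trigger pad so that the striker is released and comes to rest against the block. Leave the bung, the dropper bottle and the small beaker standing where they are.

Things in the scene. Friction and masses are not known exactly. Their poses are not given: they have to be found in the camera images.
- impact_rig: Impact rig, fixed: grey base plate 220 (x) by 230 (y) mm, top 14 mm above the bench. Origin: centre of its underside, on the bench; x from the operator's side to the back, y left, z up. Carries the striker arm, trigger, pocket and anvil; tallest parts (anvil, handle) reach 92 mm. The sear under the arm rises slowly: hold the arm against its stop for half a second before letting go.
- striker_hinge (a point): Point on the vertical hinge axis of the striker arm, on the base plate's top, at rig x = 45, y = 50 mm. Axes as the rig. Behind the pocket stands the anvil, a wall 62 mm wide up to 92 mm above the bench, flush with the pocket's +x side: no room for a finger between it and the block, so at the pocket the block can be held only by its y faces.
- striker (a joint): Arm angle q, rad, about the vertical hinge: the arm points along (-sin q, -cos q) in rig x, y. 0: uncocked, nose over the pocket, blocking it. Drawn back (clockwise from above) the sear catches at about 1.46, hard stop at 1.56. A spring returns it: 2 N at the handle at 0, 7 N cocked; riding over the sear adds up to 10 N. Released onto the seated block it stops at about 0.2.
- handle (a point): Centre of the striker arm's upright round black handle, 14 mm in diameter, 135 mm from the hinge axis, 60 to 92 mm above the bench (this point at 78 mm); under it the end of the arm is 20 mm wide, 46 to 60 mm above the bench. Free to be taken from above; moves with the arm.
- trigger (a joint): How far the trigger is pressed down, m: 0 up, 0.011 fully down. A spring (3 to 6 N) and a damper lift it; with the arm cocked, pressing takes about 5 to 10 N and the arm goes at about 5 mm. The passing arm also pushes it down by itself while being cocked.
- trigger_pad (a point): Centre of the top of the trigger's ribbed steel pad, 28 by 28 mm, 56 mm above the bench, near the rig's left edge, outside the sweep of the arm. Press it straight down.
- pocket (a point): Nominal centre of the pocket's floor, 14 mm above the bench; axes as the rig. The aluminium socket is locked on a cross-slide, up to 5 mm to either y side of this point, not measured: find it by touch or sight. Pocket 33 (x) by 43 (y) mm, 16 mm deep; key slot 11 mm wide in the middle of its -x side, 24 mm from centre to end. 1.5 mm play each side.
- holder: Channel holder, fixed: aluminium floor 4 mm thick, two walls 56 mm long along its x, inner faces at y = +-23 mm, 72 mm high; both x ends open. Origin on the bench at its centre. The block in it can be taken only by its x faces, through the open ends. The bench between holder and rig is free for setting the block down to change the grip.
- block_center (a point): Centre, half-way up, of the loose test block: white plastic, 30 (x) by 40 (y) by 70 (z) mm, 130 to 250 g; a rib 8 mm wide stands 7 mm out of its -x face over the lowest 16 mm. It stands upright in the holder, axes along the holder's. Seated, its axes are along the rig's, rib to -x, this point 35 mm above the pocket's floor.
- bung: Brown rubber stopper, 29 mm across, 28 mm high, loose, a bystander. Origin at its foot.
- dropper_bottle: Small brown bottle with black cap, 41 mm across, 90 mm high, loose, a bystander. Origin at its foot.
- small_beaker: Glass beaker, 60 mm across, 72 mm high, loose, a bystander. Origin at its foot.

How it is judged:
By the outcome, as a careful person would: the job done as asked, in the order asked, and still so for the second after the job is handed in, with the robot touching nothing.
It also fails if it takes over 72 s, if anything falls off the work surface, if the arm or the gripper's body presses on something with over 40 N, if the wrist force passes 120 N, or if a joint passes its speed limit or range.

## Working session

There is one attempt and no reset: what is moved stays moved. The work goes in short steps, Python scripts to look and compute and a tool call to move; the robot and the scene stay as the last step left them, time stands still between calls to the robot, and variables do not carry over. Pictures are saved under pics/ and viewed, about 8 in all and at most 12, crops included, and the job is handed in when it is done.

Besides the shell and the picture viewer there is one more tool, called after "Call:" by a JSON object that holds its "name" and its "arguments". send_rows: Moves the arm, as the interface text tells. Its arguments: {"type":"object","properties":{"moves":{"type":"array"}},"required":["moves"]}

```bash
ls; mkdir -p pics
cat > h.py <<'E'
import numpy as np, cv2
from plant import sensors, cams, job
def load(n,name):
    d=cams.get_image(n); np.save('pics/%s.npy'%name,d,allow_pickle=True)
    cv2.imwrite('pics/%s.png'%name,d['frame'][:,:,::-1]); return d
def get(name): return np.load('pics/%s.npy'%name,allow_pickle=True).item()
def K(d):
    f=d['frame'].shape[0]/2/np.tan(np.radians(d['vfov'])/2)
    return np.array([[f,0,d['cx']],[0,f,d['cy']],[0,0,1.]])
def rays(d,uv):
    n=cv2.undistortPoints(np.array(uv,float).reshape(-1,1,2),K(d),np.array(d['dist_coeffs'],float)).reshape(-1,2)
    return np.c_[n,np.ones(len(n))]
def onplane(d,uv,z):
    R=np.array(d['R']);t=np.array(d['t']);C=-R.T@t; r=rays(d,uv)@R
    return C+r*((z-C[2])/r[:,2])[:,None]
def cloud(d):
    h,w=d['range_z'].shape; vv,uu=np.mgrid[:h,:w]
    n=rays(d,np.c_[uu.ravel(),vv.ravel()]); P=n*d['range_z'].ravel()[:,None].astype(float)
    return ((P-np.array(d['t']))@np.array(d['R'])).reshape(h,w,3)
def proj(d,X):
    p,_=cv2.projectPoints(np.array(X,float).reshape(-1,1,3),cv2.Rodrigues(np.array(d['R'],float))[0],np.array(d['t'],float),K(d),np.array(d['dist_coeffs'],float)); return p.reshape(-1,2)
def st():
    o=sensors.get_obs(); print({k:np.round(o[k],3).tolist() for k in ('clock','joint_positions','tcp_pos','orientation','wrist_force','grip_width')})
E
python3 - <<'E'
from h import *
a=[load(n,n+'0') for n in('scene','top')]
st()
for d in a: print(d['vfov'],d['dist_coeffs'],-np.array(d['R']).T@d['t'])
cv2.imwrite('pics/both.png',cv2.resize(np.vstack([x['frame'] for x in a])[:,:,::-1],None,fx=.78,fy=.78))
E
```

```text
pics
{'clock': 0.1, 'joint_positions': [1.173, 0.131, 1.489, 0.0, 1.523, -0.085], 'tcp_pos': [184.39, 570.429, 230.315], 'orientation': [[0.308, 0.951, -0.001], [0.951, -0.308, -0.002], [-0.002, -0.0, -1.0]], 'wrist_force': [-0.204, -0.999, -0.22], 'grip_width': 1.0}
44.78990433456951 [-0.13712166  0.          0.          0.          0.        ] [-695.14766183 -798.04778136  725.93025603]
54.30835356408663 [-0.08636765  0.          0.          0.          0.        ] [ 360.72216529  -58.28241081 1161.17267326]
```

View pics/both.png

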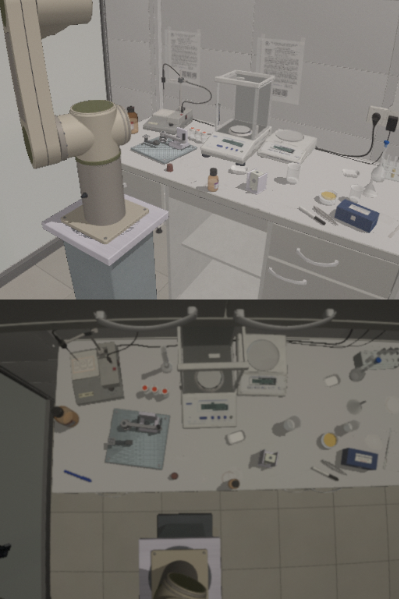

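The composite shows the rig in the top view at about (176,178), the holder with the block at about (346,203), the bung at (222,226), the bottle at (299,236) and the beaker near (370,163). I'll zoom in next.

Run:
```python
from h import *
d=get('top0'); f=d['frame'][:,:,::-1]
a=cv2.resize(f[125:245,125:235],None,fx=5,fy=5,interpolation=cv2.INTER_CUBIC)
b=cv2.resize(f[180:240,320:370],None,fx=5,fy=5,interpolation=cv2.INTER_CUBIC)
c=np.zeros((600,250,3),np.uint8); c[:300]=b
s=get('scene0')['frame'][:,:,::-1]
c[300:450]=cv2.resize(s[165:215,165:248],(250,150),interpolation=cv2.INTER_CUBIC)
c[450:600]=cv2.resize(s[210:260,300:383],(250,150),interpolation=cv2.INTER_CUBIC)
cv2.imwrite('pics/crop.png',np.hstack([a,c]))
C=cloud(d)
for n,p in dict(rig=(176,176),block=(345,202),bung=(222,226),bottle=(299,236),beaker=(370,163),pap=(301,179)).items():
    print(n,onplane(d,[p],0).round(0),C[p[1],p[0]].round(0))
```

```text
rig [[551. 161.   0.]] [549. 158.  13.]
block [[ 461. -369.    0.]] [ 454. -349.   74.]
bung [[393.  18.   0.]] [392.  16.  25.]
bottle [[ 357. -220.    0.]] [ 358. -207.   92.]
beaker [[ 585. -457.    0.]] [ 574. -438.   53.]
pap [[ 536. -232.    0.]] [ 535. -231.    6.]
```

View pics/crop.png

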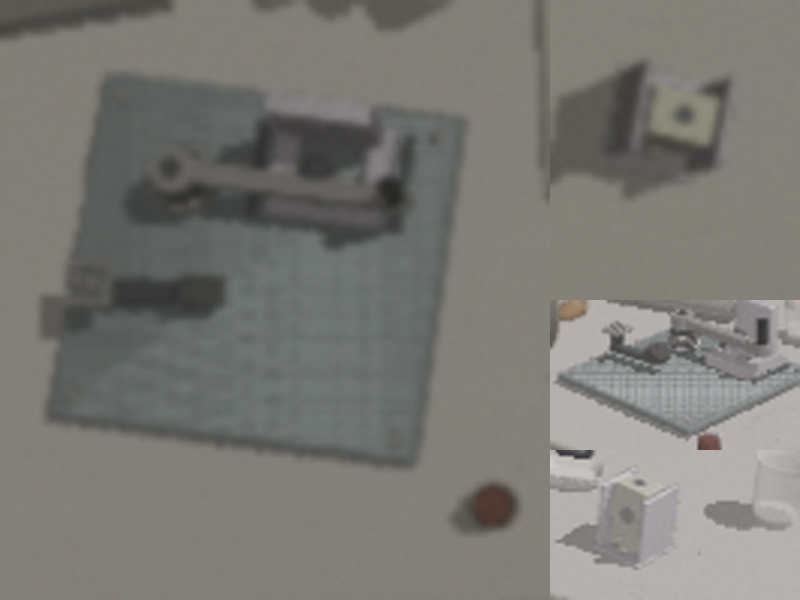

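The crop shows the plate corners at crop (107,73), (466,118), (415,466) and (47,421). The hinge boss is at (172,168), the black handle at (390,190) and the trigger pad at (90,283). The block top is at (685,113), between the walls to its left and right.

```bash
cat >> h.py <<'E'
def fit2(model,meas):
    A=np.array(model,float)[:,:2];B=np.array(meas,float)[:,:2];a=A-A.mean(0);b=B-B.mean(0)
    th=np.arctan2((a[:,0]*b[:,1]-a[:,1]*b[:,0]).sum(),(a*b).sum()); R=np.array([[np.cos(th),-np.sin(th)],[np.sin(th),np.cos(th)]])
    t=B.mean(0)-R@A.mean(0); return th,R,t,(A@R.T+t-B)
E
python3 - <<'E'
from h import *
d=get('top0')
px=lambda L:[(125+(x+.5)/5-.5,125+(y+.5)/5-.5) for x,y in L]
c=onplane(d,px([(107,73),(466,118),(415,466),(47,421)]),14)
th,R,t,e=fit2([(110,115),(110,-115),(-110,-115),(-110,115)],c)
print('rig',th,t,e.round(1).tolist())
loc=lambda p:((p[:,:2]-t)@R).round(1)
print('hinge',loc(onplane(d,px([(172,168)]),65)),'handle',loc(onplane(d,px([(390,187)]),92)),'pad',loc(onplane(d,px([(90,283)]),56)))
C=cloud(d)
m=(C[...,2]>60)&(C[...,2]<90)&(abs(C[...,0]-454)<50)&(abs(C[...,1]+349)<50)
P=C[m]; print(len(P)); 
import sys
# block top: yellowish mask
f=d['frame'].astype(int); yel=(f[...,0]-f[...,2]>25)
yel[:190]=0;yel[225:]=0;yel[:,:335]=0;yel[:,365:]=0
ys,xs=np.nonzero(yel);print(len(xs))
w=onplane(d,np.c_[xs,ys],74); r=cv2.minAreaRect(w[:,:2].astype(np.float32)); print(r,w[:,:2].mean(0))
h=onplane(d,[(320+(x-550+.5)/5-.5,180+(y+.5)/5-.5) for x,y in [(646,62),(730,80),(703,170),(610,150)]],72);print(h.round(1))
a=get('scene0')['frame'][195:275,290:390,::-1]
cv2.imwrite('pics/sc2.png',cv2.resize(a,None,fx=6,fy=6,interpolation=cv2.INTER_CUBIC))
E
```

```text
rig -0.14478034305062695 [542.20633415 157.28378406] [[0.2, 1.5], [-0.3, -0.3], [-1.1, -1.1], [1.1, -0.1]]
hinge [[46.  49.5]] handle [[ 46.4 -85.2]] pad [[-27.7  89.7]]
242
0Traceback (most recent call last):
  File "<stdin>", line 17, in <module>
  File "h.py", line 14, in onplane
    R=np.array(d['R']);t=np.array(d['t']);C=-R.T@t; r=rays(d,uv)@R
                                                      ~~~~^^^^^^
  File "h.py", line 11, in rays
    n=cv2.undistortPoints(np.array(uv,float).reshape(-1,1,2),K(d),np.array(d['dist_coeffs'],float)).reshape(-1,2)
      ~~~~~~~~~~~~~~~~~~~^^^^^^^^^^^^^^^^^^^^^^^^^^^^^^^^^^^^^^^^^^^^^^^^^^^^^^^^^^^^^^^^^^^^^^^^^^
cv2.error: OpenCV(4.12.0) /io/opencv/modules/calib3d/src/undistort.dispatch.cpp:347: error: (-215:Assertion failed) CV_IS_MAT(_src) && CV_IS_MAT(_dst) && (_src->rows == 1 || _src->cols == 1) && (_dst->rows == 1 || _dst->cols == 1) && _src->cols + _src->rows - 1 == _dst->rows + _dst->cols - 1 && (CV_MAT_TYPE(_src->type) == CV_32FC2 || CV_MAT_TYPE(_src->type) == CV_64FC2) && (CV_MAT_TYPE(_dst->type) == CV_32FC2 || CV_MAT_TYPE(_dst->type) == CV_64FC2) in function 'cvUndistortPointsInternal'
```

Run:
```python
from h import *
d=get('top0')
h=onplane(d,[(320+(x-550+.5)/5-.5,180+(y+.5)/5-.5) for x,y in [(646,62),(730,80),(703,170),(610,150)]],72);print(h.round(1))
print(onplane(d,[(320+(x-550+.5)/5-.5,180+(y+.5)/5-.5) for x,y in [(660,83),(718,97),(706,150),(650,137)]],74).round(1))
a=get('scene0')['frame'][195:275,290:390,::-1]
b=cv2.resize(a,None,fx=4,fy=4,interpolation=cv2.INTER_CUBIC)
d=load('wrist','w0')['frame'][:,:,::-1]
cv2.imwrite('pics/sc2.png',np.hstack([b,cv2.resize(d,(400,320))]))
```

```text
[[ 484.5 -332.6   72. ]
 [ 473.  -382.7   72. ]
 [ 419.9 -364.    72. ]
 [ 432.7 -308.9   72. ]]
[[ 471.6 -340.    74. ]
 [ 462.8 -374.4   74. ]
 [ 431.5 -365.8   74. ]
 [ 439.8 -332.6   74. ]]
```

View pics/sc2.png

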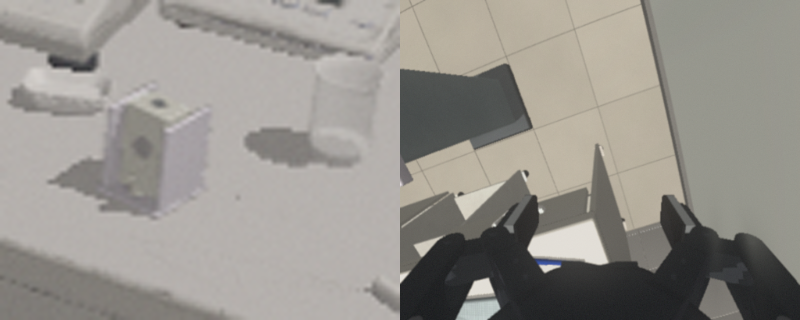

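The scene crop shows the block in the holder. Its near end faces the robot's side, and the rib is at the foot of that face, at crop (128,185), so the rib points to holder −x ≈ world −x. The wrist view shows only the floor so far. Next I'll move above the rig.

Call:
{"name": "send_rows", "arguments": {"moves": [[[28,-36,8],[0,0,0],85],[[28,-36,8],[0,0,0],85],[[28,-36,8],[0,0,0],85],[[28,-36,8],[0,0,0],85],[[28,-36,8],[0,0,0],85],[[28,-36,8],[0,0,0],40],[[28,-36,8],[0,0,0],40],[[28,-36,8],[0,0,0],40],[[28,-36,8],[0,0,0],40],[[28,-36,8],[0,0,0],40],[[20,-36,8],[0,0,0.15],40],[[0,0,0],[0,0,0],40]]}}

```text
clock: 1.35
tcp_pos: [488.1, 157.6, 315.7]
orientation: [[0.157, 0.988, -0.003], [0.988, -0.157, -0.009], [-0.01, -0.002, -1.0]]
wrist_force: [0.2, 0.8, 0.1]
grip_width: 0.47
```

Run:
```python
from h import *
d=load('wrist','w1'); st()
print(-np.array(d['R']).T@d['t'],np.array(d['R'])[2],d['vfov'],d['dist_coeffs'])
cv2.imwrite('pics/w1b.png',cv2.resize(d['frame'][:,:,::-1],(800,600)))
```

```text
{'clock': 1.4, 'joint_positions': [0.221, -0.12, 1.589, -0.007, 1.68, -1.187], 'tcp_pos': [487.039, 159.229, 315.102], 'orientation': [[0.163, 0.987, -0.005], [0.987, -0.163, -0.008], [-0.009, -0.003, -1.0]], 'wrist_force': [0.407, 0.176, 0.048], 'grip_width': 0.47}
[417.67290962 168.91403965 458.46987412] [ 0.27614053 -0.05267532 -0.95967271] 71.48236995245635 [-0.04868494  0.          0.          0.          0.        ]
```

View pics/w1b.png

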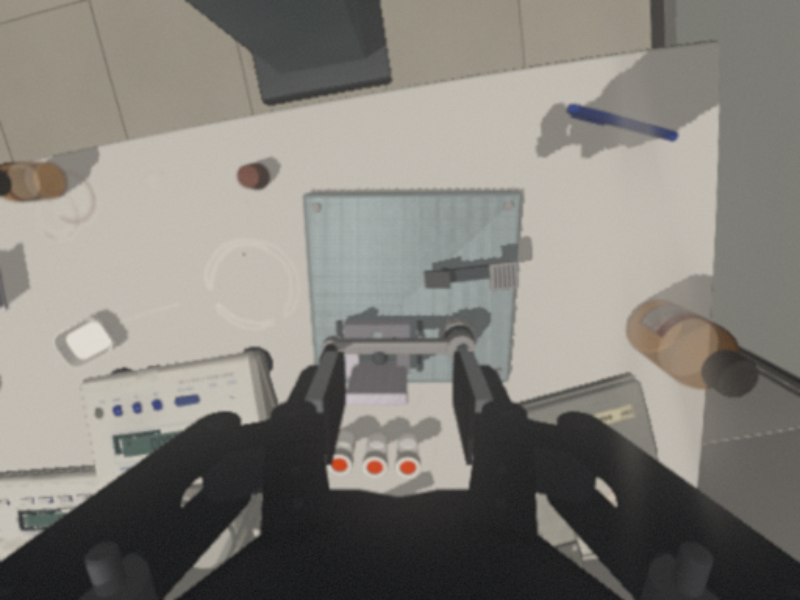

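The wrist view shows the plate with its near corners at (305,192) and (522,190), and the trigger pad at (503,275). The arm bar is at row 345, with the handle at (332,343) and the hinge at (462,340). The socket and anvil are at columns 343–412, rows 320–400. Now I'll extract the geometry from the depth cloud.

Run:
```python
from h import *
d=get('w1'); C=cloud(d)
c=onplane(d,np.array([(305,192),(522,190)])/1.5625,14); print('corners',c.round(1)[:,:2])
th=-.145;R=np.array([[np.cos(th),-np.sin(th)],[np.sin(th),np.cos(th)]]);t=np.array([542.,157.3])
L=np.dstack([(C[...,:2]-t)@R,C[...,2]])
print('corners rig',((c[:,:2]-t)@R).round(1))
cv=np.array([(503,275),(462,337),(332,343)])/1.5625
for p,z in zip(cv,(56,66,92)): print(((onplane(d,[p],z)[:,:2]-t)@R).round(1), L[int(p[1]),int(p[0])].round(1))
inn=(abs(L[...,0])<105)&(abs(L[...,1])<105)
print('base z',np.median(L[...,2][inn&(L[...,0]<-50)]))
for z0,z1 in((84,96),(64,84),(54,64),(44,54),(26,34)):
    m=inn&(L[...,2]>z0)&(L[...,2]<z1)&(L[...,0]>10)&(L[...,1]<80); P=L[m]
    if len(P): print(z0,z1,len(P),np.percentile(P,[1,5,50,95,99],axis=0).round(0).tolist())
z=L[...,2]
cv2.imwrite('pics/w1c.png',np.hstack([cv2.resize(d['frame'][190:265,190:345,::-1],None,fx=5,fy=5,interpolation=cv2.INTER_CUBIC)]))
```

```text
corners [[419.   66.1]
 [452.2 289.4]]
corners rig [[-108.6 -108.1]
 [-108.   117.8]]
[[-27.5  92.5]] [-27.6  91.   56.2]
[[34.  52.3]] [33.8 51.5 63.7]
[[ 28.5 -74.8]] [ 41.4 -81.7  59.1]
base z 397.58521861171414
84 96 388 [[44.0, -87.0, 84.0], [83.0, -62.0, 85.0], [87.0, -36.0, 92.0], [95.0, -9.0, 93.0], [95.0, -6.0, 94.0]]
64 84 304 [[38.0, -86.0, 64.0], [41.0, -81.0, 64.0], [83.0, -32.0, 72.0], [84.0, 53.0, 83.0], [84.0, 60.0, 83.0]]
54 64 970 [[34.0, -87.0, 54.0], [38.0, -74.0, 56.0], [47.0, -19.0, 60.0], [83.0, 55.0, 63.0], [83.0, 63.0, 64.0]]
44 54 224 [[34.0, -84.0, 44.0], [34.0, -75.0, 44.0], [42.0, -25.0, 51.0], [83.0, 54.0, 53.0], [84.0, 60.0, 54.0]]
26 34 640 [[28.0, -72.0, 26.0], [33.0, -70.0, 28.0], [44.0, -31.0, 30.0], [84.0, 42.0, 33.0], [94.0, 60.0, 34.0]]
```

View pics/w1c.png

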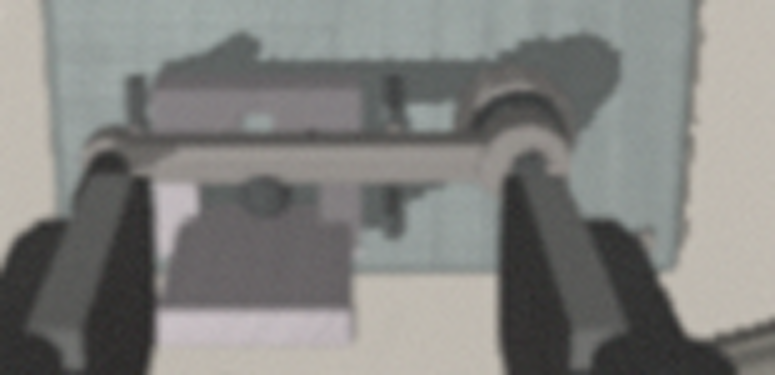

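The crop shows the arm bar across the socket, with the key slot notch at crop (258,120). The anvil top is at columns 155–350, which puts its centre at rig y ≈ −36 and its front at x ≈ 83. Now I'll move over the handle with the jaws along rig y.

Call:
{"name": "send_rows", "arguments": {"moves": [[[29,-31,-20],[0,0,0.02],40],[[29,-31,-20],[0,0,0],40],[[29,-31,-20],[0,0,0],40],[[0,0,-35],[0,0,0],40],[[0,0,-35],[0,0,0],40],[[0,0,-35],[0,0,0],40],[[0,0,0],[0,0,0],40],[[0,0,0],[0,0,0],40]]}}

```text
clock: 2.2
tcp_pos: [572.8, 71.8, 143.8]
orientation: [[0.152, 0.988, -0.006], [0.988, -0.152, -0.003], [-0.004, -0.005, -1.0]]
wrist_force: [-0.0, -0.3, 1.0]
grip_width: 0.47
```

Call:
{"name": "send_rows", "arguments": {"moves": [[[2,-5,-26],[0,0,-0.01],40],[[0,0,-26],[0,0,0],40],[[0,0,-22],[0,0,0],40],[[0,0,-4],[0,0,0],40],[[0,0,0],[0,0,0],40]]}}

```text
clock: 2.7
tcp_pos: [581.4, 71.0, 76.8]
orientation: [[0.162, 0.987, 0.01], [0.987, -0.162, -0.002], [-0.0, 0.011, -1.0]]
wrist_force: [0.6, -0.1, 0.5]
grip_width: 0.469
```

Run:
```python
from h import *
d=load('wrist','w2'); s=load('scene','s2'); st()
a=cv2.resize(d['frame'][190:340,170:345,::-1],(525,450))
b=cv2.resize(s['frame'][150:220,180:250,::-1],(275,275))
c=np.zeros((450,275,3),np.uint8);c[:275]=b
cv2.imwrite('pics/w2b.png',np.hstack([a,c]))
```

```text
{'clock': 2.8, 'joint_positions': [0.035, 0.207, 1.692, -0.002, 1.23, -1.372], 'tcp_pos': [581.889, 70.845, 77.382], 'orientation': [[0.162, 0.987, 0.012], [0.987, -0.162, -0.002], [-0.0, 0.012, -1.0]], 'wrist_force': [-0.268, -0.066, -0.162], 'grip_width': 0.468}
```

View pics/w2b.png

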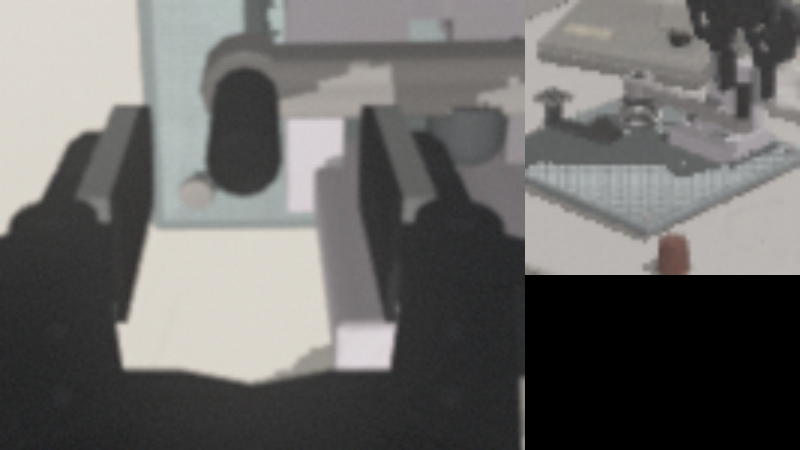

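The handle stands between the open pads at crop (243,130), about 2.5 mm toward −y from the pad mid-line at column 256. The TCP has drifted about 8 mm toward +x. I'll correct that, lower, and close.

Call:
{"name": "send_rows", "arguments": {"moves": [[[-4,-1,-5],[0,0,0],40],[[-3,-1,-5],[0,0,0],40],[[0,0,0],[0,0,0],40],[[0,0,0],[0,0,0],40]]}}

```text
clock: 3.2
tcp_pos: [576.8, 68.9, 71.0]
orientation: [[0.162, 0.987, 0.018], [0.987, -0.162, -0.002], [0.001, 0.018, -1.0]]
wrist_force: [-0.3, 0.0, 0.2]
grip_width: 0.472
```

Call:
{"name": "send_rows", "arguments": {"moves": [[[-2,-1,-4],[0,0.018,0.02],40],[[0,0,0],[0,0,0],40],[[0,0,0],[0,0,0],10],[[0,0,0],[0,0,0],10],[[0,0,0],[0,0,0],10],[[0,0,0],[0,0,0],10],[[0,0,0],[0,0,0],10]]}}

```text
clock: 3.9
tcp_pos: [575.0, 69.6, 67.0]
orientation: [[0.14, 0.99, -0.002], [0.99, -0.14, 0.001], [0.001, -0.002, -1.0]]
wrist_force: [-0.4, 1.0, 0.8]
grip_width: 0.134
```

Call:
{"name": "send_rows", "arguments": {"moves": [[[0,0,0],[0,0,0],0],[[0,0,0],[0,0,0],0]]}}

```text
clock: 4.1
tcp_pos: [575.0, 69.6, 67.0]
orientation: [[0.14, 0.99, -0.002], [0.99, -0.14, 0.001], [0.001, -0.002, -1.0]]
wrist_force: [-0.4, 1.6, 1.8]
grip_width: 0.141
```

Call:
{"name": "send_rows", "arguments": {"moves": [[[-13.2,2.6,0],[0,0,-0.1],0],[[-12.9,3.9,0],[0,0,-0.1],0],[[-12.5,5.2,0],[0,0,-0.1],0],[[-11.9,6.4,0],[0,0,-0.1],0],[[0,0,0],[0,0,0],0]]}}

```text
clock: 4.6
tcp_pos: [525.4, 88.5, 67.1]
orientation: [[0.527, 0.85, 0.005], [0.85, -0.527, 0.002], [0.004, 0.003, -1.0]]
wrist_force: [2.2, 0.3, -3.5]
grip_width: 0.137
```

Call:
{"name": "send_rows", "arguments": {"moves": [[[-11.2,7.6,0],[0,0,-0.1],0],[[-10.4,8.6,0],[0,0,-0.1],0],[[-9.5,9.6,0],[0,0,-0.1],0],[[-8.4,10.5,0],[0,0,-0.1],0],[[-7.4,11.3,0],[0,0,-0.1],0],[[-6.2,12,0],[0,0,-0.1],0],[[-5,12.5,0],[0,0,-0.1],0],[[-3.7,13,0],[0,0,-0.1],0],[[0,0,0],[0,0,0],0]]}}

```text
clock: 5.5
tcp_pos: [466.2, 170.0, 67.0]
orientation: [[0.977, 0.213, 0.006], [0.214, -0.977, -0.012], [0.003, 0.013, -1.0]]
wrist_force: [-0.9, -2.7, 1.2]
grip_width: 0.142
```

Call:
{"name": "send_rows", "arguments": {"moves": [[[-2.6,13,0],[0,0,-0.1],0],[[-1.3,13.2,0],[0,0,-0.1],0],[[0,13.3,0],[0,0,-0.1],0],[[0.5,7,0],[0,0,-0.05],0],[[0,0,0],[0,0,0],0],[[0,0,0],[0,0,0],0]]}}

```text
clock: 6.1
tcp_pos: [463.0, 204.3, 66.5]
orientation: [[0.993, -0.119, -0.01], [-0.119, -0.992, -0.033], [-0.006, 0.034, -0.999]]
wrist_force: [-4.4, -5.1, 3.9]
grip_width: 0.141
```

Call:
{"name": "send_rows", "arguments": {"moves": [[[0.3,7,0],[-0.02,0,-0.04],0],[[0.5,6,0],[0,0,-0.04],0],[[0.5,5,0],[0,0,-0.03],0],[[0,2,0],[0,0,0],0]]}}

```text
clock: 6.5
tcp_pos: [463.7, 217.3, 66.2]
orientation: [[0.977, -0.213, -0.024], [-0.214, -0.975, -0.061], [-0.01, 0.064, -0.998]]
wrist_force: [-5.2, -6.7, 5.3]
grip_width: 0.138
```

Call:
{"name": "send_rows", "arguments": {"moves": [[[0.3,3,0],[0.03,0,0],0],[[0,3,0],[0.03,0,0],0],[[0,2,0],[0,0,0],0],[[0,1,0],[0,0,0],0],[[0,1,0],[0,0,0],0]]}}

```text
clock: 7.0
tcp_pos: [463.4, 217.7, 66.6]
orientation: [[0.982, -0.188, -0.033], [-0.188, -0.982, -0.012], [-0.03, 0.018, -0.999]]
wrist_force: [-5.9, -6.9, 7.2]
grip_width: 0.14
```

Call:
{"name": "send_rows", "arguments": {"moves": [[[0.5,7,0],[0,0,-0.03],0],[[0,7,0],[0,0,0],0],[[0,6,0],[0,0,0],0],[[0,6,0],[0,0,0],0],[[0,6,0],[0,0,0],0],[[0,6,0],[0,0,0],0],[[0,6,0],[0,0,0],0],[[0,6,0],[0,0,0],0]]}}

```text
clock: 7.8
tcp_pos: [466.9, 260.7, 65.9]
orientation: [[0.98, -0.195, -0.036], [-0.196, -0.98, -0.02], [-0.031, 0.026, -0.999]]
wrist_force: [0.2, 0.2, -0.1]
grip_width: -0.002
```

The handle slipped out of the grip. I need to see whether the sear caught.

Run:
```python
from h import *
t=load('top','t3'); s=load('scene','s3'); d=load('wrist','w3'); st()
a=cv2.resize(t['frame'][125:245,125:235,::-1],(412,450),interpolation=cv2.INTER_CUBIC)
b=cv2.resize(d['frame'][:,:,::-1],(388,291))
c=np.zeros((450,388,3),np.uint8);c[:291]=b
c[291:450]=cv2.resize(s['frame'][150:216,140:260,::-1],(388,159))
cv2.imwrite('pics/w3b.png',np.hstack([a,c]))
```

```text
{'clock': 7.95, 'joint_positions': [0.416, 0.139, 1.793, -0.004, 1.25, 0.613], 'tcp_pos': [466.814, 260.59, 65.95], 'orientation': [[0.98, -0.194, -0.036], [-0.195, -0.981, -0.02], [-0.031, 0.026, -0.999]], 'wrist_force': [0.212, 0.61, -0.091], 'grip_width': -0.004}
```

View pics/w3b.png

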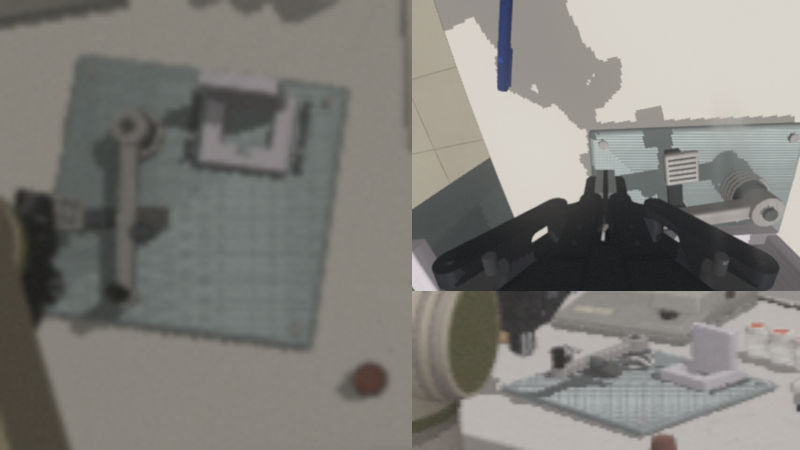

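The striker arm stays back by itself. In the top crop it runs from the hinge (135,128) to the handle (118,292), and the pocket is now clear at (245,130). The sear has caught. Next I'll lift off and look at the pocket.

Call:
{"name": "send_rows", "arguments": {"moves": [[[0,0,40],[0,0,0],0],[[0,0,40],[0.02,-0.035,0],0],[[10,-5,40],[0,0,0],30],[[30,-12,30],[0,0,0.02],60],[[30,-12,30],[0,0,0.03],85],[[30,-12,30],[0,0,0],85],[[30,-12,5],[0,0,0],85],[[0,-8,0],[0,0,0],85],[[0,0,0],[0,0,0],85],[[0,0,0],[0,0,0],85]]}}

```text
clock: 8.95
tcp_pos: [595.5, 194.5, 287.4]
orientation: [[0.99, -0.139, -0.004], [-0.139, -0.99, -0.004], [-0.004, 0.005, -1.0]]
wrist_force: [-1.0, 0.5, -0.9]
grip_width: 1.0
```

Run:
```python
from h import *
d=load('wrist','w4'); t=load('top','t4'); st()
cv2.imwrite('pics/w4b.png',cv2.resize(d['frame'][:,:,::-1],(800,600)))
```

```text
{'clock': 9.05, 'joint_positions': [0.236, 0.191, 1.32, -0.003, 1.636, 0.375], 'tcp_pos': [595.087, 194.92, 287.423], 'orientation': [[0.99, -0.138, -0.005], [-0.138, -0.99, -0.004], [-0.004, 0.005, -1.0]], 'wrist_force': [-0.281, 0.166, -0.177], 'grip_width': 0.994}
```

View pics/w4b.png

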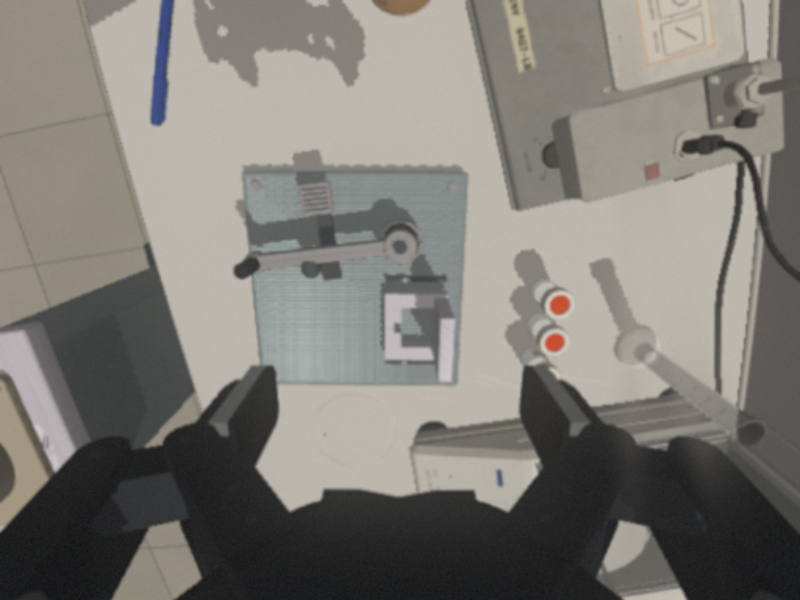

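The view shows the arm cocked, with the handle at (247,267) and the hinge at (400,245). The socket is at columns 383–440, rows 293–362, its slot opens to −x at about (398,328), and the anvil top is at (446,348). I'll measure the pocket relative to the hinge, because tracing the handle's arc by touch put the hinge at (597.3,203.1) in robot coordinates.

Run:
```python
from h import *
d=get('w4');C=cloud(d)
c=onplane(d,np.array([(244,170),(466,172),(457,383),(262,384)])/1.5625,14)
th,R,t,e=fit2([(-110,115),(110,115),(110,-115),(-110,-115)],c); print('rig w4',th,t,e.round(1).tolist())
hin=onplane(d,np.array([(400,244)])/1.5625,66)[0,:2]; print('hinge w4',hin)
th=-.145;R=np.array([[np.cos(th),-np.sin(th)],[np.sin(th),np.cos(th)]])
L=np.dstack([(C[...,:2]-hin)@R+[45,50],C[...,2]])
m=(abs(L[...,2]-30)<4)&(L[...,0]>15)&(L[...,0]<100)&(L[...,1]<10)&(L[...,1]>-85)
P=L[m];print(len(P),np.median(P[:,2]))
for x0 in range(28,86,3):
    q=P[(P[:,0]>=x0)&(P[:,0]<x0+3)][:,1]; print(x0,np.sort(q).round(0).astype(int).tolist()[:60])
an=L[(L[...,2]>88)&(L[...,2]<97)&(L[...,0]>60)&(L[...,1]<20)]; print('anvil',np.percentile(an,[1,50,99],axis=0).round(1).tolist())
g=get('t4');hz=3
a=cv2.resize(d['frame'][178:248,236:306,::-1],(390,390),interpolation=cv2.INTER_CUBIC)
b=cv2.resize(g['frame'][138:178,170:210,::-1],(390,390),interpolation=cv2.INTER_CUBIC)
cv2.imwrite('pics/pk.png',np.hstack([a,b]))
```

```text
rig w4 -0.14431861554835682 [546.63651713 159.69766615] [[-3.2, 0.9], [2.9, 1.5], [0.9, -2.9], [-0.5, 0.4]]
hinge w4 [597.9018112  204.42927209]
833 29.974395907496575
28 [-76, -74, -73, -71, -69, -68, -66, -64, -62, -60, -59, -57, -54, -53, -51, -50, -48, -46, -45, -42, -41, -39, -38, -36, -35, -33, -31, -30, -28, -26, -25, -22, -21, -19, -18, -16, -15, -13, -11, -10, -8, -6]
31 [-78, -76, -76, -75, -74, -73, -72, -72, -72, -69, -69, -67, -67, -66, -66, -64, -64, -62, -62, -60, -60, -59, -58, -57, -57, -55, -54, -53, -53, -52, -52, -50, -50, -48, -48, -46, -46, -44, -44, -43, -43, -41, -41, -40, -39, -38, -38, -36, -36, -34, -34, -33, -33, -31, -31, -30, -29, -28, -27, -26]
34 [-78, -77, -76, -76, -75, -75, -72, -72, -71, -71, -69, -69, -67, -67, -65, -65, -63, -63, -62, -62, -61, -59, -58, -58, -57, -56, -55, -55, -54, -53, -51, -51, -50, -49, -48, -48, -47, -46, -45, -45, -43, -43, -41, -41, -40, -40, -38, -37, -36, -36, -34, -34, -32, -32, -31, -31, -29, -29, -28, -27]
37 [-78, -78, -76, -76, -75, -74, -72, -72, -71, -70, -69, -69, -67, -67, -66, -65, -64, -63, -62, -62, -60, -60
[... 2121 characters left out ...]
4, -73, -72, -71, -70, -69, -68, -67, -67, -65, -65, -64, -63, -63, -19, -19, -17, -17, -16, -16, -14, -14, -12, -12, -11, -11, -9, -9, -8, -8, -6, -6]
73 [-78, -77, -76, -76, -74, -74, -73, -73, -71, -70, -69, -69, -67, -67, -65, -65, -64, -63, -19, -19, -17, -17, -16, -16, -14, -14, -13, -13, -11, -10, -9, -9, -8, -8, -6, -5]
76 [-78, -78, -76, -75, -74, -74, -72, -72, -71, -71, -69, -68, -67, -67, -66, -65, -64, -64, -61, -61, -60, -58, -26, -23, -22, -20, -19, -18, -18, -17, -16, -16, -14, -14, -12, -12, -11, -11, -10, -9, -8, -7, -6, -6]
79 [-9, -9, -8, -7, -6, -6]
82 [-9, -9, -8, -7, -6]
85 [-9, -9, -8, -7, -6, -6]
anvil [[78.6, -342.9, 88.1], [296.8, -76.8, 91.7], [376.2, -9.6, 96.9]]
```

View pics/pk.png

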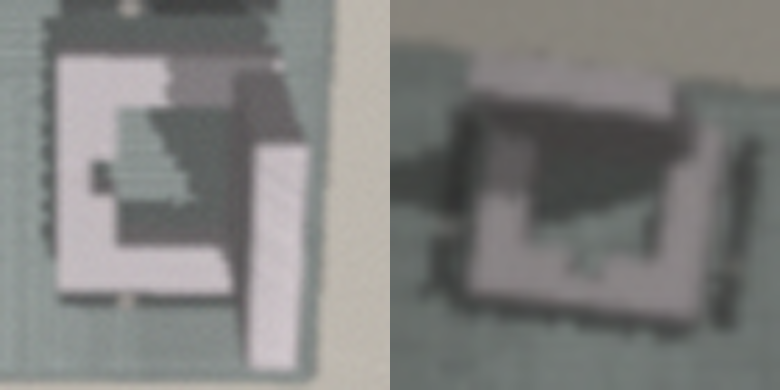

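The crops show the socket clearly. In the rig frame the depth edges put the pocket at y −62.7…−19.3 and x 45…78, with the slot at y −47.5…−35.5. The pocket centre is therefore about (61.5,−41.3), or world (600.7,110.8). Next is the holder.

Call:
{"name": "send_rows", "arguments": {"moves": [[[-13,-42,0],[0,0,0],85],[[-13,-42,0],[0,0,0],85],[[-13,-42,0],[0,0,0],85],[[-13,-42,0],[0,0,0],85],[[-13,-42,0],[0,0,0],85],[[-13,-42,0],[0,0,0],85],[[-13,-42,0],[0,0,0],85],[[-13,-42,0],[0,0,0],70],[[-13,-42,0],[0,0,-0.05],60],[[-13,-42,0],[0,0,-0.06],60],[[0,-30,0],[0,0,0],60],[[0,0,0],[0,0,0],60]]}}

```text
clock: 10.25
tcp_pos: [449.2, -257.4, 281.4]
orientation: [[0.973, -0.232, -0.011], [-0.232, -0.973, -0.001], [-0.01, 0.004, -1.0]]
wrist_force: [-0.0, 0.7, -0.4]
grip_width: 0.705
```

Run:
```python
from h import *
d=load('wrist','w5'); st(); C=cloud(d)
near=(abs(C[...,0]-454)<60)&(abs(C[...,1]+350)<60)
P=C[near&(C[...,2]>66)&(C[...,2]<80)]
print(len(P),np.median(P[:,2]))
f=d['frame'].astype(int); B=near&(C[...,2]>72.9)&(C[...,2]<78); W=near&(C[...,2]>69)&(C[...,2]<72.9)
for n,m in(('blk',B),('wall',W)):
    m=cv2.morphologyEx(m.astype(np.uint8),cv2.MORPH_OPEN,np.ones((2,2))) ; Q=C[m>0]
    print(n,len(Q),np.median(Q[:,2]),cv2.minAreaRect(Q[:,:2].astype(np.float32)),Q.mean(0).round(1), f[m>0].mean(0))
n=C[near&(C[...,2]>20)]
p=proj(d,[(454,-350,74)])[0];print(p)
x,y=p.astype(int);y=min(max(y,60),320);x=min(max(x,60),450)
cv2.imwrite('pics/w5b.png',cv2.resize(d['frame'][y-60:y+60,x-60:x+60,::-1],(600,600),interpolation=cv2.INTER_CUBIC))
```

```text
{'clock': 10.3, 'joint_positions': [-0.612, -0.101, 1.632, -0.006, 1.62, -0.379], 'tcp_pos': [449.469, -255.925, 281.431], 'orientation': [[0.973, -0.231, -0.011], [-0.231, -0.973, -0.0], [-0.011, 0.003, -1.0]], 'wrist_force': [-0.363, 0.616, -0.56], 'grip_width': 0.704}
920 73.0698928322517
blk 461 73.9820171524784 ((468.86993408203125, -284.9778747558594), (189.18458557128906, 35.891231536865234), 80.12187194824219) [ 454.1 -353.3   74.8] [186.78091106 184.30585683 167.97830803]
wall 250 71.35479085909742 ((472.28680419921875, -308.9237976074219), (231.75827026367188, 66.29693603515625), 76.7159194946289) [ 456.3 -357.9   58.7] [177.84  171.832 170.052]
[274.3505515 227.0149829]
```

View pics/w5b.png

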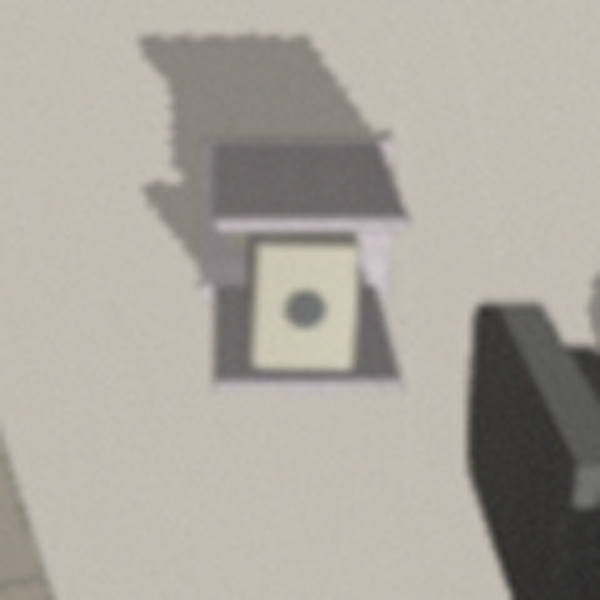

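The block top is centred between the walls, with crop corners at (257,242), (357,245), (353,371) and (251,367). The wall tops are lines at rows ~223 and ~383. The picture is nearly aligned with the tool.

Run:
```python
from h import *
d=get('w5')
px=lambda L:[(214+(x+.5)/5-.5,167+(y+.5)/5-.5) for x,y in L]
c=onplane(d,px([(257,242),(357,245),(353,371),(251,367)]),74)
th,R,t,e=fit2([(-15,20),(15,20),(15,-20),(-15,-20)],c); print(th,t,e.round(1).tolist())
w=onplane(d,px([(213,222),(405,219),(213,384),(400,382)]),72);print(w.round(1).tolist(),w.mean(0),[np.arctan2(*(w[i+1]-w[i])[1::-1]) for i in(0,2)])
print(onplane(d,px([(304,309)]),74))
```

```text
-0.2558947765695154 [ 453.86625439 -351.62688585] [[-0.7, 0.5], [1.1, 0.2], [-0.0, -0.1], [-0.5, -0.6]]
[[434.2, -321.0, 72.0], [487.1, -332.5, 72.0], [422.5, -370.5, 72.0], [476.0, -382.4, 72.0]] [ 454.94332015 -351.60210317   72.        ] [np.float64(-0.2143929885410852), np.float64(-0.21881053731848762)]
[[ 453.61277728 -352.13024559   74.        ]]
```

Call:
{"name": "send_rows", "arguments": {"moves": [[[1,-32,-30],[0,0,0],60],[[1,-32,-30],[0,0,0],60],[[2,-31,-30],[0,0,0],60],[[0,0,-30],[0,0,0],60],[[0,0,-20],[0,0,0],60],[[0,0,0],[0,0,0],60],[[0,0,0],[0,0,0],60]]}}

```text
clock: 11.0
tcp_pos: [457.1, -342.4, 138.3]
orientation: [[0.976, -0.219, -0.007], [-0.219, -0.976, 0.002], [-0.007, -0.0, -1.0]]
wrist_force: [0.9, -0.1, 0.1]
grip_width: 0.704
```

Call:
{"name": "send_rows", "arguments": {"moves": [[[-3,-9,-20],[0,0,-0.01],60],[[0,0,-20],[0,0,0],60],[[0,0,-10],[0,0,0],60],[[0,0,0],[0,0,0],60],[[0,0,0],[0,0,0],60]]}}

```text
clock: 11.5
tcp_pos: [459.6, -350.4, 96.1]
orientation: [[0.975, -0.223, 0.002], [-0.223, -0.975, -0.005], [0.003, 0.004, -1.0]]
wrist_force: [0.6, -0.0, 0.9]
grip_width: 0.699
```

Call:
{"name": "send_rows", "arguments": {"moves": [[[-6,-1.5,-6],[0,0,0],60],[[-1,0,-14],[0,0,0],60],[[-2,0,-14],[0,0,0],60],[[-2,0,-14],[0,0,0],60],[[-1,0,-8],[0,0,0],60],[[0,0,0],[0,0,0],60],[[0,0,0],[0,0,0],60]]}}

```text
clock: 12.2
tcp_pos: [446.8, -352.1, 37.0]
orientation: [[0.975, -0.223, 0.004], [-0.223, -0.975, -0.006], [0.005, 0.005, -1.0]]
wrist_force: [0.1, -0.2, -0.5]
grip_width: 0.701
```

Call:
{"name": "send_rows", "arguments": {"moves": [[[7,0,-1],[0,0,-0.005],60],[[0,0,0],[0,0,0],60],[[0,0,0],[0,0,0],20],[[0,0,0],[0,0,0],20],[[0,0,0],[0,0,0],20],[[0,0,0],[0,0,0],20],[[0,0,0],[0,0,0],20]]}}

```text
clock: 12.9
tcp_pos: [455.9, -353.0, 37.8]
orientation: [[0.974, -0.228, 0.006], [-0.228, -0.974, -0.008], [0.008, 0.007, -1.0]]
wrist_force: [-0.2, 0.2, -2.0]
grip_width: 0.346
```

Call:
{"name": "send_rows", "arguments": {"moves": [[[0.5,0,14],[0,0,0],20],[[1,0,20],[0,0,0],20],[[1,0,25],[0,0,0],20],[[1,0,30],[0,0,0],20],[[2,10,30],[0,0,0],20],[[5,35,5],[0,0,0],20],[[5,40,0],[0,0,0.02],20],[[5,40,0],[0,0,0.02],20],[[5,40,0],[0,0,0.02],20],[[5,40,0],[0,0,0.02],20],[[5,40,0],[0,0,0],20],[[0,20,0],[0,0,0],20]]}}

```text
clock: 14.1
tcp_pos: [490.5, -82.1, 179.1]
orientation: [[0.988, -0.154, 0.016], [-0.154, -0.988, -0.012], [0.017, 0.01, -1.0]]
wrist_force: [0.4, -1.0, -1.8]
grip_width: 0.348
```

Call:
{"name": "send_rows", "arguments": {"moves": [[[0,0,-30],[0.012,0.016,0.008],20],[[-2,0,-30],[0,0,0],20],[[-2,0,-30],[0,0,0],20],[[-2,0,-25],[0,0,0],20],[[-2,0,-12],[0,0,0],20],[[0,0,0],[0,0,0],20],[[0,0,0],[0,0,0],20]]}}

```text
clock: 14.8
tcp_pos: [485.8, -78.0, 58.0]
orientation: [[0.99, -0.139, 0.011], [-0.139, -0.99, -0.002], [0.011, 0.0, -1.0]]
wrist_force: [0.3, -0.8, -1.1]
grip_width: 0.343
```

Call:
{"name": "send_rows", "arguments": {"moves": [[[0,0,-8],[0,0.011,0],20],[[0,0,-6],[0,0,0],20],[[0,0,-4],[0,0,0],20],[[0,0,-3],[0,0,0],20],[[0,0,-2],[0,0,0],20]]}}

```text
clock: 15.3
tcp_pos: [489.7, -79.2, 38.0]
orientation: [[0.99, -0.139, 0.006], [-0.139, -0.99, -0.004], [0.007, 0.003, -1.0]]
wrist_force: [-0.3, -0.4, -1.5]
grip_width: 0.344
```

Call:
{"name": "send_rows", "arguments": {"moves": [[[0,0,-3],[0,0.006,0],20],[[0,0,-2],[0,0,0],20],[[0,0,-2],[0,0,0],20]]}}

```text
clock: 15.6
tcp_pos: [489.9, -79.2, 33.5]
orientation: [[0.99, -0.139, -0.001], [-0.139, -0.99, -0.004], [-0.001, 0.004, -1.0]]
wrist_force: [-18.0, 4.1, 36.9]
grip_width: 0.343
```

Call:
{"name": "send_rows", "arguments": {"moves": [[[0,0,0.5],[0,0,0],20],[[0,0,0],[0,0,0],50],[[0,0,0],[0,0,0],50],[[0,0,0],[0,0,0],50],[[0,0,0],[0,0,0],50],[[0,0,8],[0,0,0],60],[[1,0,20],[0,0,0],60],[[1,0,30],[0,0,0],60],[[1,0,30],[0,0,0.15],60],[[0,0,20],[0,0,0.15],60],[[0,0,20],[0,0,0.15],60],[[0,0,0],[0,0,0.15],60]]}}

```text
clock: 16.8
tcp_pos: [492.0, -78.9, 169.8]
orientation: [[0.893, 0.45, 0.001], [0.45, -0.893, -0.008], [-0.003, 0.008, -1.0]]
wrist_force: [1.1, -0.1, -0.2]
grip_width: 0.704
```

Call:
{"name": "send_rows", "arguments": {"moves": [[[-20,0,20],[0,0,0.15],60],[[-20,0,20],[0,0,0.15],60],[[-20,0,20],[0,0,0.15],60],[[-20,0,20],[0,0,0.15],60],[[0,0,15],[0,0,0.15],60],[[0,0,0],[0,0,0.15],60],[[0,0,0],[0,0,0.05],60],[[0,0,0],[0,0,0],60]]}}

```text
clock: 17.6
tcp_pos: [408.4, -78.8, 274.6]
orientation: [[0.148, 0.989, 0.015], [0.989, -0.148, -0.009], [-0.007, 0.016, -1.0]]
wrist_force: [-0.3, 0.6, 0.5]
grip_width: 0.697
```

```bash
cat >> h.py <<'E'
def top_rect(d,x,y,z,r=45,dz=4):
    C=cloud(d); m=((abs(C[...,0]-x)<r)&(abs(C[...,1]-y)<r)&(abs(C[...,2]-z)<dz)).astype(np.uint8)
    c=max(cv2.findContours(m,cv2.RETR_EXTERNAL,cv2.CHAIN_APPROX_NONE)[0],key=cv2.contourArea)
    mm=cv2.drawContours(np.zeros_like(m),[c],-1,1,-1)*m; Q=C[mm>0]
    print('n',len(Q),'z',np.median(Q[:,2]),'mean',Q.mean(0).round(1),'rect',cv2.minAreaRect(Q[:,:2].astype(np.float32)))
    return Q
E
python3 - <<'E'
from h import *
d=load('wrist','w6'); st(); top_rect(d,490,-79,70)
t=load('top','t6'); top_rect(t,488,-80,70)
s=load('scene','s6')
x,y=proj(s,[(490,-79,35)])[0].astype(int)
X,Y=proj(d,[(490,-79,35)])[0].astype(int); print(X,Y)
f=lambda a,x,y,r:cv2.resize(a['frame'][max(y-r,0):y+r,max(x-r,0):x+r,::-1],(390,390),interpolation=cv2.INTER_CUBIC)
cv2.imwrite('pics/b6.png',np.hstack([f(s,x,y,30),f(d,X,Y,50)]))
E
```

```text
{'clock': 17.65, 'joint_positions': [-0.31, -0.417, 1.907, -0.004, 1.636, -1.732], 'tcp_pos': [408.366, -78.729, 274.483], 'orientation': [[0.149, 0.989, 0.014], [0.989, -0.149, -0.009], [-0.006, 0.015, -1.0]], 'wrist_force': [1.389, -0.145, -0.064], 'grip_width': 0.699}
n 557 z 70.09651889593984 mean [489.3 -79.6  70. ] rect ((489.8785705566406, -79.48397064208984), (38.639244079589844, 29.40316390991211), 81.3828125)Traceback (most recent call last):
  File "<stdin>", line 3, in <module>
  File "h.py", line 30, in top_rect
    c=max(cv2.findContours(m,cv2.RETR_EXTERNAL,cv2.CHAIN_APPROX_NONE)[0],key=cv2.contourArea)
ValueError: max() iterable argument is empty
```

The depth measurement shows the block standing upright (top at z 70.1) at (489.7,−79.5), with yaw about −0.150, which agrees with the release position. Next I'll regrip it by its y faces.

Call:
{"name": "send_rows", "arguments": {"moves": [[[27,0,-35],[0.009,0.014,0],60],[[27,0,-35],[0,0,0],60],[[27,0,-35],[0,0,0],60],[[0,0,-30],[0,0,0],60],[[0,0,0],[0,0,0],60],[[0,0,0],[0,0,0],60]]}}

```text
clock: 18.3
tcp_pos: [492.3, -78.6, 137.0]
orientation: [[0.161, 0.987, 0.003], [0.987, -0.161, -0.001], [-0.0, 0.003, -1.0]]
wrist_force: [0.1, 0.1, 0.4]
grip_width: 0.704
```

Call:
{"name": "send_rows", "arguments": {"moves": [[[-3,-1,-20],[0,0,0.015],60],[[-2,0,-22],[0,0,0],60],[[-2,0,-22],[0,0,0],60],[[-2,0,-18],[0,0,0],60],[[-1,0,-10],[0,0,0],60],[[0,0,0],[0,0,0],60],[[0,0,0],[0,0,0],60]]}}

```text
clock: 19.0
tcp_pos: [489.5, -82.4, 57.8]
orientation: [[0.15, 0.988, 0.023], [0.989, -0.15, -0.006], [-0.003, 0.024, -1.0]]
wrist_force: [-0.3, -0.1, 0.4]
grip_width: 0.703
```

Call:
{"name": "send_rows", "arguments": {"moves": [[[0,1.5,-8],[0.006,0.02,0],60],[[-1,1,-8],[0,0.005,0],60],[[0,0,-4],[0,0,0],60],[[0,0,-2],[0,0,0],60],[[0,0,0],[0,0,0],60]]}}

```text
clock: 19.5
tcp_pos: [491.1, -80.3, 37.4]
orientation: [[0.151, 0.989, 0.001], [0.989, -0.151, -0.001], [-0.001, 0.001, -1.0]]
wrist_force: [0.2, -0.2, 0.0]
grip_width: 0.701
```

Call:
{"name": "send_rows", "arguments": {"moves": [[[0,0,0],[0,0,0],30],[[0,0,0],[0,0,0],30],[[0,0,0],[0,0,0],30],[[0,0,0],[0,0,0],30],[[0,0,0],[0,0,0],30],[[0,0,0],[0,0,0],30]]}}

```text
clock: 20.1
tcp_pos: [490.9, -80.2, 37.4]
orientation: [[0.151, 0.989, 0.0], [0.989, -0.151, -0.001], [-0.001, 0.001, -1.0]]
wrist_force: [-0.5, 0.3, -0.9]
grip_width: 0.464
```

Call:
{"name": "send_rows", "arguments": {"moves": [[[0.5,0,15],[0,0,0],30],[[1,0,30],[0,0,0],30],[[1,0,35],[0,0,0],30],[[2,0,35],[0,0,0],30],[[15,25,15],[0,0,0],30],[[18,32,0],[0,0,0],30],[[18,32,0],[0,0,0],30],[[18,32,0],[0,0,0],30],[[18,32,0],[0,0,0],30],[[12,20,0],[0,0,0],30],[[0,0,0],[0,0,0],30],[[0,0,0],[0,0,0],30]]}}

```text
clock: 21.3
tcp_pos: [594.3, 100.0, 171.4]
orientation: [[0.153, 0.988, -0.002], [0.988, -0.153, -0.0], [-0.001, -0.002, -1.0]]
wrist_force: [-0.5, -0.3, -2.9]
grip_width: 0.457
```

Call:
{"name": "send_rows", "arguments": {"moves": [[[6,10,-15],[0,0,0.007],30],[[-1,0,-15],[0,0,0],30],[[0,0,-4],[0,0,0],30],[[0,0,0],[0,0,0],30],[[0,0,0],[0,0,0],30]]}}

```text
clock: 21.8
tcp_pos: [597.2, 105.6, 135.4]
orientation: [[0.15, 0.989, -0.005], [0.989, -0.15, -0.002], [-0.003, -0.005, -1.0]]
wrist_force: [-0.2, -0.4, -1.9]
grip_width: 0.454
```

Run:
```python
from h import *
d=load('wrist','w7'); st()
C=cloud(d); o=sensors.get_obs(); tc=np.array(o['tcp_pos'])
th=-.145;R=np.array([[np.cos(th),-np.sin(th)],[np.sin(th),np.cos(th)]])
L=np.dstack([(C[...,:2]-[597.3,203.1])@R+[45,50],C[...,2]])
# block pos in rig frame expected
print('blk exp',(tc[:2]+[-1.2,0]-[597.3,203.1])@R+[45,50])
m=(abs(L[...,2]-30)<3)&(L[...,0]>20)&(L[...,0]<46)&(L[...,1]<5)&(L[...,1]>-90)
for x0 in range(30,46,3):
    q=np.sort(L[m&(L[...,0]>=x0)&(L[...,0]<x0+3)][:,1]); 
    if len(q)>2:
        g=np.diff(q); i=np.argmax(g); print(x0,len(q),q[0].round(1),q[-1].round(1),'gap',q[i].round(1),q[i+1].round(1))
# block -x face
b=(L[...,2]>95)&(L[...,2]<140)&(L[...,0]>30)&(L[...,0]<70)&(abs(L[...,1]+41)<35)
P=L[b]; print(len(P))
for z0 in range(96,140,4):
    q=P[(P[:,2]>=z0)&(P[:,2]<z0+4)]; 
    if len(q)>3: print(z0,len(q),'x',np.percentile(q[:,0],[5,50,95]).round(1),'y',q[:,1].min().round(1),q[:,1].max().round(1))
cv2.imwrite('pics/w7b.png',cv2.resize(d['frame'][100:300,130:390,::-1],(780,600),interpolation=cv2.INTER_CUBIC))
```

```text
{'clock': 21.85, 'joint_positions': [0.091, 0.215, 1.571, -0.001, 1.36, -1.329], 'tcp_pos': [597.322, 105.577, 135.587], 'orientation': [[0.15, 0.989, -0.005], [0.989, -0.15, -0.002], [-0.003, -0.004, -1.0]], 'wrist_force': [0.141, -0.494, -2.33], 'grip_width': 0.46}
blk exp [ 57.92620239 -46.67010623]
30 237 -76.8 -5.1 gap -7.3 -6.3
33 242 -76.1 -5.0 gap -11.9 -10.9
36 252 -76.1 -5.1 gap -7.9 -6.9
39 213 -76.3 -5.0 gap -42.0 -35.4
42 204 -76.4 -4.6 gap -46.8 -35.4
45 61 -76.4 -6.8 gap -46.8 -35.4
1433
96 7 x [36.6 36.9 43.9] y -66.6 -34.3
100 97 x [36.4 43.4 43.8] y -67.0 -29.0
104 94 x [36.5 43.5 43.8] y -67.2 -28.6
108 104 x [36.4 43.5 43.9] y -67.0 -28.8
112 241 x [36.7 42.6 43.8] y -67.1 -28.5
116 126 x [43.2 43.5 43.9] y -67.4 -28.5
120 141 x [43.3 43.5 43.9] y -67.3 -28.8
124 131 x [43.2 43.6 44. ] y -66.9 -28.6
128 136 x [42.9 43.4 44. ] y -67.3 -28.4
132 169 x [42.8 43.3 44. ] y -67.3 -28.3
136 187 x [42.7 43.3 44. ] y -67.3 -28.4
```

View pics/w7b.png

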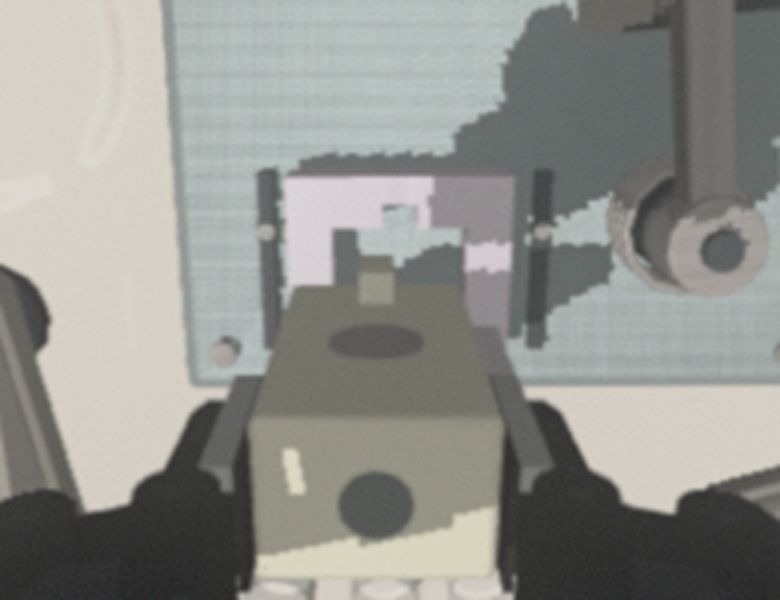

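The block is held upright above the pocket with the rib at crop (376,280). The slot is at (400,213), a little to the right (+y), so a small +y shift is needed. I'll refine the x edge from the same depth image.

Run:
```python
from h import *
d=get('w7');C=cloud(d);th=-.145;R=np.array([[np.cos(th),-np.sin(th)],[np.sin(th),np.cos(th)]])
L=np.dstack([(C[...,:2]-[597.3,203.1])@R+[45,50],C[...,2]])
for a,b in((-60,-50),(-33,-25),(-45,-37)):
    m=(L[...,1]>a)&(L[...,1]<b)&(L[...,0]>20)&(L[...,0]<50)&(abs(L[...,2]-30)<1.5)
    q=L[m][:,0]; print(a,b,len(q),np.sort(q)[-6:].round(1),np.sort(q)[:3].round(1))
m=(abs(L[...,2]-30)<1.5)&(L[...,0]>46.5)&(L[...,0]<60)&(L[...,1]>-90)&(L[...,1]<5)
q=np.sort(L[m][:,1]); i=np.argmax(np.diff(q)); print('inner y',q[i],q[i+1])
for lo,hi in((100,112),):
    m=(L[...,2]>lo)&(L[...,2]<hi)&(L[...,0]<38)&(L[...,0]>35)&(abs(L[...,1]+45)<12); q=L[m][:,1]; print('rib y',q.min(),q.max())
```

```text
-60 -50 174 [45.7 45.8 45.8 45.8 45.8 45.9] [30.1 30.2 30.2]
-33 -25 142 [45.8 45.8 45.9 46.  46.  46. ] [30.3 30.3 30.3]
-45 -37 89 [39.  39.  39.  39.  39.  39.1] [30.2 30.3 30.3]
inner y -62.35730122417168 -19.028725129912715
rib y -51.71253966252762 -44.12745642439914
```

Call:
{"name": "send_rows", "arguments": {"moves": [[[3.5,5,0],[0,0,0.005],30],[[0,0,0],[0,0,0],30],[[0,0,0],[0,0,0],30]]}}

```text
clock: 22.15
tcp_pos: [602.1, 110.5, 137.4]
orientation: [[0.145, 0.989, -0.002], [0.989, -0.145, -0.002], [-0.002, -0.002, -1.0]]
wrist_force: [-0.8, -0.9, -1.9]
grip_width: 0.455
```

Call:
{"name": "send_rows", "arguments": {"moves": [[[-1,1.3,-12],[0,0,0],30],[[-1,0,-12],[0,0,0],30],[[-1,0,-12],[0,0,0],30],[[-1,0,-10],[0,0,0],30],[[0,0,-5],[0,0,0],30],[[0,0,0],[0,0,0],30],[[0,0,0],[0,0,0],30]]}}

```text
clock: 22.85
tcp_pos: [596.0, 112.0, 80.0]
orientation: [[0.145, 0.989, -0.005], [0.989, -0.145, -0.002], [-0.003, -0.005, -1.0]]
wrist_force: [-0.2, 0.7, -1.5]
grip_width: 0.461
```

Call:
{"name": "send_rows", "arguments": {"moves": [[[4,0,0],[0,-0.005,0],30],[[1,0,-3],[0,0,0],30],[[0,0,0],[0,0,0],30],[[0,0,0],[0,0,0],30]]}}

```text
clock: 23.25
tcp_pos: [603.0, 112.0, 78.5]
orientation: [[0.145, 0.989, 0.004], [0.989, -0.145, -0.002], [-0.001, 0.004, -1.0]]
wrist_force: [-0.1, -0.3, -1.6]
grip_width: 0.462
```

Call:
{"name": "send_rows", "arguments": {"moves": [[[-0.8,0,-5],[0,0.002,0],30],[[0,0,-4],[0,0,0],30],[[0,0,-3],[0,0,0],30],[[0,0,0],[0,0,0],30]]}}

```text
clock: 23.65
tcp_pos: [602.2, 112.0, 65.8]
orientation: [[0.145, 0.989, 0.002], [0.989, -0.145, -0.002], [-0.001, 0.002, -1.0]]
wrist_force: [0.2, 0.4, -1.3]
grip_width: 0.459
```

Call:
{"name": "send_rows", "arguments": {"moves": [[[0,0,-4],[0,0,0],30],[[0,0,-3],[0,0,0],30],[[0,0,-3],[0,0,0],30]]}}

```text
clock: 23.95
tcp_pos: [602.4, 112.1, 55.3]
orientation: [[0.145, 0.989, 0.002], [0.989, -0.145, -0.002], [-0.001, 0.003, -1.0]]
wrist_force: [0.4, 0.1, -0.7]
grip_width: 0.459
```

Call:
{"name": "send_rows", "arguments": {"moves": [[[0,0,-1.5],[0,0,0],30],[[0,0,-1.5],[0,0,0],30],[[0,0,-1],[0,0,0],30]]}}

```text
clock: 24.25
tcp_pos: [602.5, 112.0, 51.4]
orientation: [[0.145, 0.989, 0.002], [0.989, -0.145, -0.002], [-0.001, 0.002, -1.0]]
wrist_force: [-6.5, -1.1, 12.5]
grip_width: 0.461
```

Call:
{"name": "send_rows", "arguments": {"moves": [[[0,0,0],[0,0,0],54],[[0,0,0],[0,0,0],54],[[0,0,0],[0,0,0],54],[[0,0,6],[0,0,0],54],[[0.5,0,15],[0,0,0],54],[[1,0,25],[0,0,0],54],[[1,0,35],[0,0,0],54],[[-20,5,35],[0,0,0],54],[[-30,5,35],[0,0,0],30],[[-30,5,20],[0,0,0],0],[[0,0,0],[0,0,0],0],[[0,0,0],[0,0,0],0]]}}

```text
clock: 25.45
tcp_pos: [523.4, 127.4, 239.3]
orientation: [[0.145, 0.989, 0.012], [0.989, -0.146, 0.0], [0.002, 0.012, -1.0]]
wrist_force: [-0.4, -0.2, 0.1]
grip_width: 0.002
```

Run:
```python
from h import *
d=load('wrist','w8'); st(); Q=top_rect(d,601,112,84,35,5)
th=-.145;R=np.array([[np.cos(th),-np.sin(th)],[np.sin(th),np.cos(th)]])
print((Q[:,:2].mean(0)-[597.3,203.1])@R+[45,50])
A=np.c_[Q[:,:2]-Q[:,:2].mean(0),np.ones(len(Q))]; print('slope',np.linalg.lstsq(A,Q[:,2],rcond=None)[0])
C=cloud(d);L=np.dstack([(C[...,:2]-[597.3,203.1])@R+[45,50],C[...,2]])
m=(abs(L[...,2]-56)<4)&(abs(L[...,0]+27)<22)&(abs(L[...,1]-90)<22);P=C[m];print('pad',len(P),P.mean(0),P.min(0),P.max(0))
m=(L[...,2]>62)&(L[...,2]<98)&(abs(L[...,0]+90)<30)&(abs(L[...,1]-45)<30);print('handle',L[m].mean(0),m.sum())
```

```text
{'clock': 25.5, 'joint_positions': [0.145, -0.05, 1.659, -0.002, 1.521, -1.28], 'tcp_pos': [523.672, 127.405, 239.39], 'orientation': [[0.146, 0.989, 0.012], [0.989, -0.146, 0.0], [0.002, 0.012, -1.0]], 'wrist_force': [0.333, 0.198, 1.046], 'grip_width': 0.003}
n 48 z 83.61278022466482 mean [587.5  97.3  83.1] rect ((588.056396484375, 97.29454040527344), (7.608576774597168, 6.730826377868652), 82.7883071899414)
[ 50.61000863 -56.10019357]
slope [ 4.60844018e-01 -4.72404835e-02  8.30642189e+01]
pad 491 [528.22126752 252.07364859  56.03083729] [514.48735976 238.71104601  52.35580169] [543.21544538 265.75534962  58.3105358 ]
handle [-88.92317607  30.22056911  87.21208711] 187
```

The visible block-top corner reads z ≈ 83.6, consistent with a seated block (84), but the closed fingers hide the rest. The pad centre is at (528.5,252.1). I'll move above it and re-check the block from there.

Call:
{"name": "send_rows", "arguments": {"moves": [[[1,30,-20],[0,0.012,0],0],[[1,35,-25],[0,0,0],0],[[1,35,-25],[0,0,0],0],[[0,22,-25],[0,0,0],0],[[0,0,-20],[0,0,0],0],[[0,0,0],[0,0,0],0],[[0,0,0],[0,0,0],0]]}}

```text
clock: 26.2
tcp_pos: [528.0, 250.9, 114.9]
orientation: [[0.15, 0.989, -0.006], [0.989, -0.15, -0.004], [-0.005, -0.005, -1.0]]
wrist_force: [-0.4, -0.0, -0.1]
grip_width: 0.004
```

Run:
```python
from h import *
d=load('wrist','w9'); st(); Q=top_rect(d,601,112,84,35,5)
th=-.145;R=np.array([[np.cos(th),-np.sin(th)],[np.sin(th),np.cos(th)]])
print((Q[:,:2].mean(0)-[597.3,203.1])@R+[45,50])
A=np.c_[Q[:,:2]-Q[:,:2].mean(0),np.ones(len(Q))]; print('slope',np.linalg.lstsq(A,Q[:,2],rcond=None)[0])
C=cloud(d);m=(abs(C[...,2]-56)<4)&(abs(C[...,0]-528)<22)&(abs(C[...,1]-252)<22);P=C[m];print('pad',len(P),P.mean(0),P.min(0),P.max(0))
```

```text
{'clock': 26.25, 'joint_positions': [0.357, 0.179, 1.651, -0.002, 1.319, -1.062], 'tcp_pos': [527.82, 250.568, 114.747], 'orientation': [[0.151, 0.989, -0.007], [0.989, -0.151, -0.004], [-0.005, -0.006, -1.0]], 'wrist_force': [-0.027, -1.017, -0.972], 'grip_width': 0.001}
n 136 z 82.98138782575703 mean [586.5 100.9  82.5] rect ((585.8837280273438, 101.79408264160156), (6.598033905029297, 17.96733856201172), 13.656015396118164)
[ 49.06704703 -52.71308246]
slope [ 0.43112052 -0.08928679 82.50469085]
pad 1143 [527.81997756 252.95299516  56.08469221] [514.45421126 238.58154299  52.01057931] [542.66542758 267.17535535  58.55139381]
```

Run:
```python
from h import *
for n in('top','scene'):
    d=load(n,n[0]+'9')
    try:
        Q=top_rect(d,599,110,84,35,5)
        A=np.c_[Q[:,:2]-Q[:,:2].mean(0),np.ones(len(Q))]; print('slope',np.linalg.lstsq(A,Q[:,2],rcond=None)[0].round(3))
    except ValueError: print(n,'none')
g=get('s9');t=get('t9')
x,y=proj(g,[(575,150,50)])[0].astype(int);X,Y=proj(t,[(575,150,50)])[0].astype(int)
cv2.imwrite('pics/s9b.png',np.hstack([cv2.resize(a['frame'][v-45:v+45,u-45:u+45,::-1],(400,400),interpolation=cv2.INTER_CUBIC) for a,u,v in((g,x,y),(t,X,Y))]))
```

```text
n 166 z 83.38227171699627 mean [603.6 109.   83.6] rect ((603.6497192382812, 107.22398376464844), (39.95816421508789, 61.24808120727539), 2.5253348350524902)
slope [ 4.5000e-02 -1.3000e-02  8.3557e+01]
n 74 z 84.0490166906046 mean [604.7 106.   83.9] rect ((604.621337890625, 111.88307189941406), (66.91960144042969, 47.149227142333984), 88.60558319091797)
slope [5.300e-02 1.800e-02 8.389e+01]
```

View pics/s9b.png

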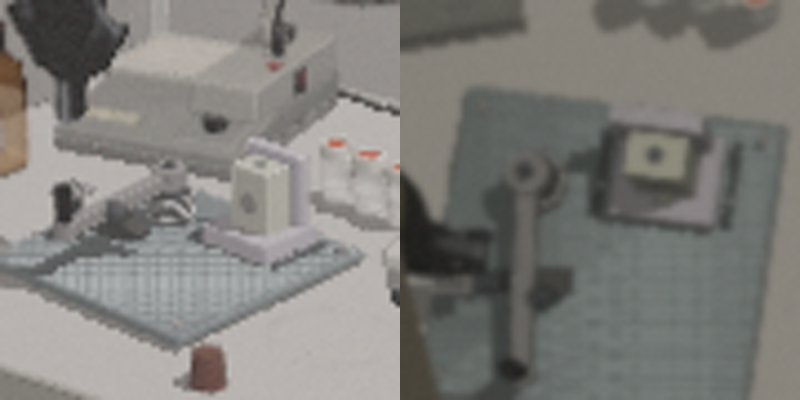

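The block is seated upright in the socket in front of the anvil, at scene crop (258,195) with its top at z ≈ 83.5–84. The arm is still cocked and the hand is clear of it. Now I'll press the trigger.

Call:
{"name": "send_rows", "arguments": {"moves": [[[0,1.5,-15],[0,-0.006,0],0],[[-1,0,-15],[0,0,0],0],[[-1,0,-12],[0,0,0],0],[[0,0,-3],[0,0,0],0],[[0,0,0],[0,0,0],0]]}}

```text
clock: 26.85
tcp_pos: [530.7, 251.4, 74.9]
orientation: [[0.154, 0.988, 0.011], [0.988, -0.154, -0.0], [0.001, 0.011, -1.0]]
wrist_force: [-0.1, -0.4, 0.6]
grip_width: -0.001
```

Call:
{"name": "send_rows", "arguments": {"moves": [[[-2.5,0.5,-6],[0,0.01,0],0],[[0,0,-6],[0,0,0],0],[[0,0,-5],[0,0,0],0],[[0,0,-4],[0,0,0],0],[[0,0,-4],[0,0,0],0],[[0,0,-4],[0,0,0],0]]}}

```text
clock: 27.45
tcp_pos: [529.9, 252.8, 48.0]
orientation: [[0.154, 0.988, 0.004], [0.988, -0.154, 0.001], [0.002, 0.003, -1.0]]
wrist_force: [-2.5, -0.9, 7.3]
grip_width: 0.0
```

Call:
{"name": "send_rows", "arguments": {"moves": [[[0,0,-2],[0,0,0],0],[[0,0,-1],[0,0,0],0],[[0,0,0],[0,0,0],0],[[0,0,6],[0,0,0],0],[[0,0,20],[0,0,0],0],[[0,0,30],[0,0,0],0],[[-10,20,35],[0,0,0],0],[[-20,30,35],[0,0,0],0],[[-20,30,10],[0,0,0],0],[[0,0,0],[0,0,0],0],[[0,0,0],[0,0,0],0]]}}

```text
clock: 28.55
tcp_pos: [477.2, 334.7, 187.4]
orientation: [[0.155, 0.988, 0.003], [0.988, -0.155, 0.003], [0.003, 0.003, -1.0]]
wrist_force: [-0.2, -0.7, -0.9]
grip_width: -0.0
```

Run:
```python
from h import *
st(); th=-.145;R=np.array([[np.cos(th),-np.sin(th)],[np.sin(th),np.cos(th)]])
for n in('top','scene'):
    d=load(n,n[0]+'10'); C=cloud(d); b=np.array([593.9,200.3]) if n=='top' else np.array([597.3,203.1])
    L=np.dstack([(C[...,:2]-b)@R+[45,50],C[...,2]])
    dx=L[...,0]-45;dy=L[...,1]-50;r=np.hypot(dx,dy)
    m=(r>100)&(r<145)&(L[...,2]>52)&(L[...,2]<97)&(L[...,0]<64)&(dy<20)
    if m.sum(): print(n,'arm end pts',m.sum(),'q med',np.median(np.arctan2(-dx[m],-dy[m])), 'r,z',r[m].mean(),L[m][:,2].mean())
    Q=L[(abs(L[...,2]-84)<4)&(abs(L[...,0]-62)<20)&(abs(L[...,1]+40)<25)];print(n,'block top',len(Q),Q.mean(0).round(1))
d0=get('t0')if 0 else get('top0');d1=get('t10')
C0,C1=cloud(d0),cloud(d1)
for nm,(x,y,r) in dict(bung=(392,16,25),bottle=(358,-207,30),beaker=(574,-438,42)).items():
    for C in(C0,C1):
        m=(abs(C[...,0]-x)<r)&(abs(C[...,1]-y)<r)&(C[...,2]>15)&(C[...,2]<110); print(nm,m.sum(),C[m].mean(0).round(1))
```

```text
{'clock': 28.55, 'joint_positions': [0.523, 0.104, 1.597, 0.001, 1.436, -0.892], 'tcp_pos': [477.241, 334.728, 187.362], 'orientation': [[0.155, 0.988, 0.003], [0.988, -0.155, 0.003], [0.003, 0.003, -1.0]], 'wrist_force': [-0.236, -0.677, -0.869], 'grip_width': -0.0}
top arm end pts 104 q med 0.17097768290117943 r,z 120.4159304203873 69.14773918119616
top block top 140 [ 66.4 -38.3  83.6]
scene arm end pts 88 q med 0.2095209714870343 r,z 123.8446045946172 70.11466383616519
scene block top 56 [ 64.1 -43.2  84.6]
bung 56 [392.6  11.3  26.1]
bung 53 [392.9  11.5  26.6]
bottle 169 [ 357.1 -213.3   68.8]
bottle 168 [ 357.1 -213.4   68.9]
beaker 271 [ 590.3 -457.    49.3]
beaker 263 [ 590.4 -456.9   49.8]
```

The striker is at q ≈ 0.17–0.21, against an expected 0.2 when resting on the block. The block top is at 84 mm, the bystanders haven't moved and the robot is clear, so I'm handing in.

```bash
python3 -c "
from h import *
print(job.finish_job())"
```

```text
the job is handed in; nothing more can be done
None
```

The job is done and handed in at about 28.6 s on the robot's clock. I cocked the striker, moved the block from its holder to the pocket with one change of grip on the bench, and pressed the trigger once with the hand off the block.

**Last checks**
- **Striker:** it rests at q ≈ 0.17 (top camera) and 0.21 (scene camera), against about 0.2 expected on the seated block.
- **Block:** the floor was felt at the predicted height. Its top read z ≈ 83.4–84.6, against 84 expected, and it stood upright with no contact force on the way in.
- **Bung, bottle and beaker:** all within about 0.5 mm of where they started.
- **Robot:** clear of everything, with no force beyond sensor noise.

**What went wrong or disagreed**
- **Cocking:** the last pushes against the stop pulled the handle out of the grip. The pictures showed the sear had already caught, and the arm stayed back by itself.
- **Set-down:** putting the block on the bench peaked at about 37 N along z (about 41 N in total) at the wrist. This load went through the block held in the fingers.
- **Wrist views:** the gripper hid most of the block's top in the two wrist-camera checks after seating. I relied on the top and scene cameras instead.
- **Cameras:** the top camera was about 3–4 mm off the hinge position I found by touch, so I aligned the block to the pocket from a single wrist depth image.

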